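# Wipe the sill clear, unlatch the sagging bolt and hold the stock pen's gate ajar

### The job

Pale chips of wood lie on the sill in front of the little stock pen's gate: grip the scraper block, wipe all three chips off the sill with the block (not with the fingers), and set the block down on the table off the sill. Then take the bolt's red knob, lift the sagging bolt so that its nose clears the bent lip of the keeper while you pull it back out of the keeper, and draw the gate open against its closing spring until its free edge stands about 10 cm out. Finish still gripping the knob and holding the gate there, and leave the other things on the table alone.

Things in the scene. Friction and masses are not known exactly. Their poses are not given: they have to be found in the camera images.
- pen: Low open-topped pine stock pen fixed to the table (position, heading vary), 412 mm wide, from 205 mm before to 250 mm behind its gate. Origin on the table below mid-gate; x points into the pen, away from the robot, y to the hinge post, z up. Keeper and gate's free edge on the -y side. Posts (x -26 to 26 mm): y -206 to -152 (145 mm high, keeper on top) and y 158 to 206 (160 mm high).
- sill_mid (a point): Middle of the top face of the sill, a dark grey board before the gate, fixed to the pen: 190 mm along x (95 mm either way), 270 mm along y (135 mm either way), top 12 mm above the table. Free sides: both ends (y) and the robot-side edge (-x); its +x edge runs under the gate. Axes as pen, at (-110, 0, 12) mm in its frame.
- gate_hinge (a point): Point on the gate's vertical hinge axis at the height of the gate's top (148 mm above the table); in the pen's frame at (0, 150, 148) mm. Axes as pen.
- keeper (a point): Middle of the top edge of the keeper's bent-up lip, in the pen's frame (0, -158, 164) mm. The keeper is a brass U, open at the top, on the post: two cheeks 24 mm apart (tops 198 mm above the table) stop the bolt's nose from moving along x; the lip, 8 mm thick, 16 mm above the keeper's floor, crosses its mouth on the gate's side.
- gate_edge (a point): Top of the gate's free edge, 295 mm from the hinge axis, 148 mm above the table. It is the point that is to stand about 100 mm out from where it is when shut.
- gate (a joint): Opening angle of the pine gate (0.7 kg, 295 mm wide, 30 mm thick, 20 to 148 mm above the table): 0 shut, growing as its free edge swings to the robot (clockwise from above), at most 1.2 rad. A spring always pulls it shut with 0.8 to 1.2 N m (4 to 6 N at the knob). 0.34 rad puts the free edge 100 mm out. It clears the sill by 8 mm, so chips would jam under it.
- barrel (a joint): Lift of the bolt and its loose barrel (rad) about a cross screw on the gate's top, 150 mm from the hinge axis (pen frame (0, 0, 180) mm with the gate shut). 0: sagging under its weight, nose 0.05 rad below level; stop at 0.18. The nose clears the lip from about 0.075 (knob lifted 9 mm; 12 mm is good) and falls back when let go.
- bolt (a joint): How far the bolt is drawn back along its length, towards the hinge (m): 0 to 0.006 when home, at most 0.05. Friction about 1 N; it stays where left. Unlifted, its nose strikes the lip at about 0.008. From 0.030 on the nose is out of the keeper and the gate is free.
- knob (a point): Middle of the bolt's red knob, an upright cylinder 20 mm across, 36 mm high, on a 10 mm stem; bolt home: about (0, -113, 220) mm in the pen's frame, free room all round above the rod. The bolt is a 12 mm steel rod 46 mm below the knob's middle, 0.13 to 0.25 kg; its end, 61 mm beyond the knob, is a turned-down nose 12 mm long, 18 mm wide, 26 mm high.
- scraper: Scraper block with a blue foot and a brown wooden grip, loose, standing upright on the table: foot 120 mm (its x) by 26 mm (y) by 24 mm high, grip 72 by 26 mm above it, from 24 to 66 mm high. Origin in the middle of its underside. 0.10 to 0.21 kg. It may stand to the robot's left or right, and the stapler on the other side.
- chip0: Pale pine chip, loose, about 34 x 22 mm and 10 mm high, flat on the sill (the chips start within 45 mm in -x, 15 mm in +x and 85 mm in y of sill_mid); origin in the middle of its underside. 12 g.
- chip1: Pale pine chip, loose, about 30 x 24 mm and 10 mm high, flat on the sill (the chips start within 45 mm in -x, 15 mm in +x and 85 mm in y of sill_mid); origin in the middle of its underside. 12 g.
- chip2: Pale pine chip, loose, about 32 x 20 mm and 10 mm high, flat on the sill (the chips start within 45 mm in -x, 15 mm in +x and 85 mm in y of sill_mid); origin in the middle of its underside. 12 g.
- stapler: Bystander: black desk stapler, 130 by 34 mm, 57 mm high; origin under its middle.
- mug: Bystander: blue mug, 80 mm in diameter, 92 mm high; origin under its middle.
- tape: Bystander: roll of packing tape lying flat, 100 mm in diameter, 48 mm high; origin under its middle.

How it is judged:
On the way, in this order (a step that is already met when the one before it is completed fails the run):
1. all three chips wiped off the sill while the scraper block is in the grip ((y of chip0 in the frame of sill_mid above 0.135 m or y of chip0 in the frame of sill_mid below -0.135 m or x of chip0 in the frame of sill_mid below -0.095 m) and (y of chip1 in the frame of sill_mid above 0.135 m or y of chip1 in the frame of sill_mid below -0.135 m or x of chip1 in the frame of sill_mid below -0.095 m) and (y of chip2 in the frame of sill_mid above 0.135 m or y of chip2 in the frame of sill_mid below -0.135 m or x of chip2 in the frame of sill_mid below -0.095 m) and contact force between the fingers and scraper above 0.5 N), for 0.1 s.
2. the scraper block set down on the table off the sill and let go ((y of scraper in the frame of sill_mid above 0.135 m or y of scraper in the frame of sill_mid below -0.135 m or x of scraper in the frame of sill_mid below -0.095 m) and height (world z) of scraper below 0.03 m and contact force between the fingers and scraper below 0.1 N and linear speed of scraper below 0.05 m/s), for 0.2 s.
3. the bolt lifted over the lip and drawn out of the keeper (value of joint bolt above 0.028 m), for 0.1 s.
At the end, for the whole second after the job is handed in: Gate still, its free edge 70 to 140 mm out (0.235 to 0.485 rad), held by the fingers on the bolt (over 1 N); all chips' middles beyond the sill's ends or robot-side edge; the scraper block at rest on the table, its middle off the sill (value of joint gate between 0.235 and 0.485 rad and velocity of joint gate between -0.06 and 0.06 rad/s and contact force between the fingers and bolt above 1 N and (y of chip0 in the frame of sill_mid above 0.135 m or y of chip0 in the frame of sill_mid below -0.135 m or x of chip0 in the frame of sill_mid below -0.095 m) and (y of chip1 in the frame of sill_mid above 0.135 m or y of chip1 in the frame of sill_mid below -0.135 m or x of chip1 in the frame of sill_mid below -0.095 m) and (y of chip2 in the frame of sill_mid above 0.135 m or y of chip2 in the frame of sill_mid below -0.135 m or x of chip2 in the frame of sill_mid below -0.095 m) and (y of scraper in the frame of sill_mid above 0.135 m or y of scraper in the frame of sill_mid below -0.135 m or x of scraper in the frame of sill_mid below -0.095 m) and height (world z) of scraper below 0.03 m and linear speed of scraper below 0.05 m/s); the arm keeps its last pose, push and grip.
It fails at once if a bystander on the table is pushed (40 mm) or tipped (distance of any of stapler, mug, tape from where it was at the start of the episode above 0.04 m or angle between any of stapler, mug, tape's own z axis and vertical above 0.5 rad).
It fails at once if the fingers push a chip (contact force between the fingers and chip0 above 2 N or contact force between the fingers and chip1 above 2 N or contact force between the fingers and chip2 above 2 N).
It also fails if it takes over 72 s, if anything falls off the work surface, if the arm or the gripper's body presses on something with over 40 N, if the wrist force passes 120 N, or if a joint passes its speed limit or range.

### The arm

A 6-joint arm with a two-finger parallel gripper is mounted at the origin on the work surface. World frame = base frame: x ahead of the robot, y to its left, z up, the work surface at z = 0. Lengths are in m, angles in rad, forces in N, time in s.
With the tool pointing down it reaches from about 0.35 to 0.875 m from the base axis. Payload 15.5 kg.
Tool frame: the origin (TCP) lies midway between the tips of the shut fingers; the grasp point (between the pads) lies 19 mm behind it (env.pinch_z is the distance from the TCP to the grasp point, in m); z points along the fingers, y is the line along which they close (so a half turn about z gives the same grasp; the last joint's range is limited). The gripper opens to 85 mm and grips with 20 to 120 N. Pads are 22 mm wide; open, the fingers measure 114 mm over their backs; the gripper's body (76 mm by 85 mm) begins 54 mm behind the grasp point. The pads swing forward as they close: fully open they stand 13 mm farther back than shut.
Start: joints at [-1.288, 0.494, 1.345, -0, 1.302, -0.096], TCP at [0.231, -0.581, 0.206] pointing down, gripper open.
Joint ranges: [-2.91, 2.91], [-0.82, 2.16], [0.22, 2.67], [-1.22, 4.37], [0.12, 2.79], [-3.08, 3.08]. Speed limits (rad/s): [1.89, 1.89, 2.57, 3.01, 3.01, 3.01].

### API

Orientations are given as a unit quaternion [x, y, z, w].
In Python, from cell import telemetry, optics, job, env gives the robot as it stands.
- The arm moves only by the tool play_rows, never from a script. Its arguments are lists of equal length, an entry for each row: "travel": the shift along the tool's x, y, z in mm, a list of three; "yaw": the turn about the tool's z in rad; "claw": the opening, from 0 (shut) to 1 (fully open). In form: {"travel": [[dx, dy, dz], ...], "yaw": [yaw, ...], "claw": [claw, ...]}. A call has 1 to 10 rows; each row is the pose to reach, as a shift and turn from the pose commanded when the call began, along the tool's axes at that moment; what a row does not reach only later rows make up. A row lasts 1/10 s, in which the tool goes at most 50 mm and 8.59 degrees, less where a joint would pass 70% of its speed; a pose out of reach is approached as far as the arm can. A call with a gripper value outside its range is refused whole. The fingers move at their own pace and stop on an object; the grip force is fixed at half the most. Time passes only in rows, so rows that repeat a pose let the fingers close. It gives the time, the measured TCP pose, the force, the opening and the grip force at its end, in the units of the state.
- telemetry.get_obs(): the state, without advancing time (a new reading comes with each control period).
- optics.capture(name): name is "side" or "top" or "wrist"; returns (picture, depth): 480x640x3 uint8, red, green, blue; 480x640 float32, m along the optical axis (not along the pixel's ray), 0 where there is no reading.
- optics.camera_info(name): a dict with "vfov" (degrees; the focal length in pixels is half the picture's height over the tangent of half this angle, whatever the lens; pixels are square), "cx", "cy" (the principal point, pixels), "R" (3x3) and "t" (3): a world point X has camera coordinates R X + t; the wrist camera has in their place "tool_from_camera" (4x4, takes a point from camera to tool coordinates, whose origin is the TCP and whose axes are the flange's). Camera axes: x right, y down, z forward; pixel columns grow to the right and rows downward; lengths in m; the calibration is good to about 2 mm. A picture is of the moment at which its call begins: read the wrist's pose just before it. camera_info takes no time and is no camera call.
- job.sign_off(): hands the job in; it is judged then, once.
The state is a dict: "time": time; "qpos": joint angles; "qd": joint speeds; "effort": joint torques, N m; "position": TCP position; "orientation": TCP orientation; "ft_force": force on the tool from outside, world axes, zero at the start; "moment": the same for the moment, N m; "finger_gap": finger opening in m; "grasp_force": force on a finger pad.
Only numpy, scipy, OpenCV 4.12 (cv2) and the standard library are available. Lean on these libraries where they do the work, as an engineer would, in place of code of your own. Each camera call takes 0.05 s, during which the arm holds its last target. There are 200 camera calls.

## Working session

There is one attempt and no reset: what is moved stays moved. The work goes in short steps, Python scripts to look and compute and a tool call to move; the robot and the scene stay as the last step left them, time stands still between calls to the robot, and variables do not carry over. Pictures are saved under pics/ and viewed, at most 10 in all, crops included, and the job is handed in when it is done.

Besides the shell and the picture viewer there is one more tool, called after ">>>" by a JSON object that holds its "op" and its "data", one argument or row to a line. play_rows: Moves the arm, as the interface text tells. Its arguments: {"type":"object","properties":{"travel":{"type":"array","items":{"type":"array","items":{"type":"number"}}},"yaw":{"type":"array","items":{"type":"number"}},"claw":{"type":"array","items":{"type":"number"}}},"required":["travel","yaw","claw"]}

```bash
ls; mkdir -p pics; cat > h.py <<'E'
import numpy as np, cv2
from cell import telemetry, optics, job, env
from scipy.spatial.transform import Rotation as Ro
def cam(name):
    o=telemetry.get_obs(); p,d=optics.capture(name); i=optics.camera_info(name)
    f=240/np.tan(np.radians(i['vfov'])/2)
    if 'R' in i: R=np.array(i['R']); t=np.array(i['t']); C=-R.T@t; A=R.T
    else:
        T=np.array(i['tool_from_camera']); Q=Ro.from_quat(o['orientation']).as_matrix()
        A=Q@T[:3,:3]; C=Q@T[:3,3]+np.array(o['position'])
    v,u=np.mgrid[:480,:640]
    rays=np.stack([(u-i['cx'])/f,(v-i['cy'])/f,np.ones(u.shape)],-1)@A.T
    P=C+rays*d[...,None]; P[d<=0]=np.nan
    return p,P,C,rays
def onz(C,r,z): return C+r*((z-C[2])/r[...,2:3])
def save(n,p): cv2.imwrite('pics/'+n+'.png',p[:,:,::-1])
E
python3 - <<'E'
from h import *
for n in('top','side'):
    p,P,C,r=cam(n); save(n+'1',p); np.savez(n+'1.npz',p=p,P=P,C=C,r=r); print(n,C,P[240,320])
print(telemetry.get_obs(), env.pinch_z)
E
```

```text
pics
top [0.45376467 0.01957371 1.09443192] [ 0.56709126 -0.0029872   0.01078756]
side [-0.05461923  0.86432732  1.03868052] [ 0.64196453 -0.11441367  0.00800485]
{'time': 0.1, 'qpos': array([-1.28749177e+00,  4.94101574e-01,  1.34605609e+00,  3.21701592e-05,
        1.30251097e+00, -9.55075687e-02]), 'qd': array([ 0.00036629, -0.00348094, -0.00315961,  0.00057296,  0.00051583,
        0.00254018]), 'effort': array([ 1.27094110e-03, -8.83586669e+01, -3.84558642e+01, -5.29290242e-05,
        5.28297649e-03,  3.05175934e-05]), 'position': array([ 0.23104742, -0.58035267,  0.20537644]), 'orientation': array([ 9.82116894e-01,  1.88271391e-01, -3.50030377e-05, -5.37072343e-04]), 'ft_force': array([-0.08376563,  0.57699406,  0.42882752]), 'moment': array([ 0.03163049, -0.00901461,  0.03599736]), 'grasp_force': 0.0, 'finger_gap': 0.08524942228409228} 0.0187
```

View pics/top1.png

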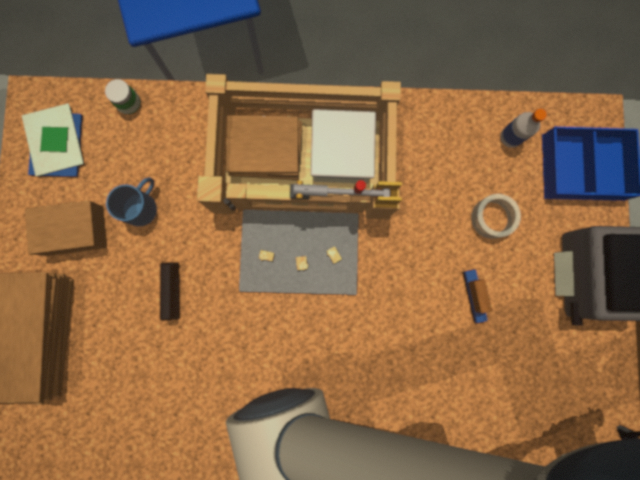

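View pics/side1.png

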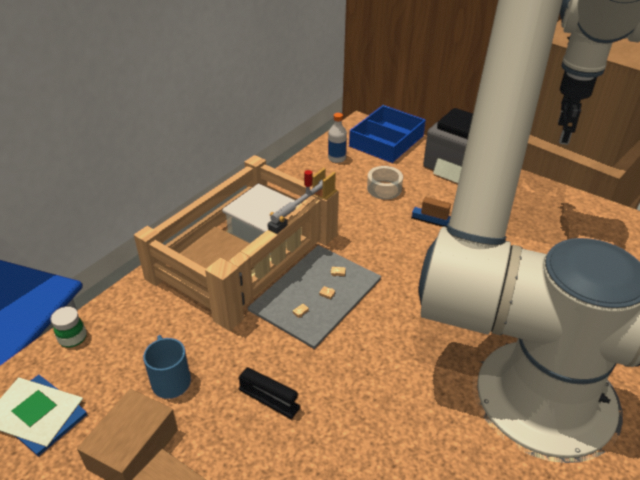

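The top view shows the sill at about (240–358, 210–294) and chips at (266,256), (302,264) and (334,255). The red knob is at (360,186), the scraper at (477,297), the tape at (497,216) and the stapler at (170,291). The side view shows the same layout. Next I'll measure these positions.

```bash
python3 - <<'E'
from h import *
D={n:np.load(n+'1.npz') for n in('top','side')}
def blobs(n,m,z,k=3,box=None):
    d=D[n]; m=m.astype(np.uint8)
    if box: b=np.zeros_like(m); b[box[1]:box[3],box[0]:box[2]]=1; m=m*b
    c,_=cv2.findContours(m,cv2.RETR_EXTERNAL,cv2.CHAIN_APPROX_NONE)
    for q in sorted(c,key=cv2.contourArea)[::-1][:k]:
        X=onz(d['C'],d['r'][q[:,0,1],q[:,0,0]],z)[:,:2]
        r=cv2.minAreaRect((X*1000).astype(np.float32)); print(n,cv2.contourArea(q),np.round(r[0]),np.round(r[1]),round(r[2],1), np.round(np.radians(r[2]),3))
        mm=np.zeros_like(m); cv2.drawContours(mm,[q],-1,1,-1)
        print('   depth med',np.round(np.nanmedian(d['P'][mm>0],0),4))
for n,sb,cb,bb,kb in (('top',(230,205,370,305),(244,235,350,280),(455,260,500,330),(340,175,375,200)),('side',(245,240,390,345),(280,255,360,325),(400,190,460,230),(295,165,320,190))):
    H=cv2.cvtColor(D[n]['p'],cv2.COLOR_RGB2HSV); h,s,v=[H[...,i].astype(int) for i in range(3)]
    print('sill');blobs(n,(s<70)&(v>40)&(v<150),.012,1,sb)
    print('chips');blobs(n,(v>150)&(s>60),.022 if n=='top' else .017,3,cb)
    print('foot');blobs(n,(h>95)&(h<125)&(s>120),.024,2,bb)
    print('grip');blobs(n,(h<20)&(s>120)&(v<140),.066,2,bb)
    print('knob');blobs(n,((h<6)|(h>172))&(s>170)&(v>60),.238,1,kb)
E
```

```text
sill
top 9141.5 [539.  45.] [266. 188.] 89.5 1.561
   depth med [0.5376 0.0454 0.0125]
chips
top 142.0 [533. -34.] [36. 25.] 32.0 0.559
   depth med [ 0.5342 -0.0354  0.0218]
top 136.0 [514.  39.] [32. 26.] 8.5 0.149
   depth med [0.5144 0.0396 0.0217]
top 122.5 [529. 121.] [34. 22.] 83.0 1.449
   depth med [0.5288 0.1211 0.0218]
foot
top 58.0 [ 491. -350.] [18. 21.] 12.2 0.213
   depth med [ 0.4922 -0.3506  0.024 ]
top 32.0 [ 396. -370.] [11. 19.] 0.9 0.016
   depth med [ 0.3952 -0.3716  0.0243]
grip
top 167.5 [ 444. -350.] [73. 25.] 9.7 0.17
   depth med [ 0.4449 -0.3495  0.0602]
top 15.5 [ 441. -330.] [119.   8.] 14.2 0.248
   depth med [ 0.4348 -0.3503  0.0052]
knob
top 68.5 [648. -70.] [16. 20.] 46.4 0.81
   depth med [ 0.6467 -0.0707  0.2382]
sill
side 6771.5 [538.  46.] [273. 192.] 89.3 1.558
   depth med [0.5332 0.0576 0.012 ]
chips
side 202.0 [434.  60.] [42. 62.] 33.0 0.577
   depth med [ 4.328e-01  5.290e-02 -3.000e-04]
side 99.0 [517.  32.] [32. 28.] 10.8 0.189
   depth med [0.5156 0.036  0.0211]
side 98.5 [532. 114.] [34. 23.] 80.8 1.409
   depth med [0.5304 0.1161 0.0212]
foot
side 171.0 [ 452. -350.] [98. 41.] 10.5 0.184
   depth med [ 0.4604 -0.3518  0.0174]
grip
side 283.0 [ 434. -333.] [75. 55.] 17.3 0.302
   depth med [ 0.4416 -0.354   0.0489]
side 15.0 [ 538. -343.] [ 9. 33.] 19.0 0.332
   depth med [ 0.5784 -0.4235  0.0007]
knob
side 80.5 [636. -56.] [14. 59.] 36.5 0.637
   depth med [ 0.6455 -0.0686  0.2275]
```

>>> {"op": "play_rows", "data": {
  "travel": [
    [281,-130,0],
    [281,-130,0],
    [281,-130,0],
    [281,-130,0],
    [281,-130,0],
    [281,-130,0],
    [281,-130,0],
    [281,-130,0],
    [281,-130,0],
    [281,-130,0]
  ],
  "yaw": [0.19,0.19,0.19,0.19,0.19,0.19,0.19,0.19,0.19,0.19],
  "claw": [1,1,1,1,1,1,1,1,1,1]
}}

```text
time: 1.1
position: [0.4433, -0.357, 0.2057]
orientation: [0.996, 0.094, -0.0, -0.0]
ft_force: [0.1, -0.2, 0.6]
finger_gap: 0.0851
grasp_force: 0.0
```

```bash
cat >> h.py <<'E'
def axes():
    o=telemetry.get_obs(); Q=Ro.from_quat(o['orientation']).as_matrix(); print('t',round(o['time'],2),'pos',np.round(np.array(o['position'])*1e3,1),'xang',round(np.arctan2(Q[1,0],Q[0,0]),4),'F',np.round(o['ft_force'],1),'gap',round(o['finger_gap'],4),'gf',round(o['grasp_force'],1)); return o,Q
def go(w):
    o,Q=axes(); print('tool shift',np.round(Q.T@(np.array(w)-np.array(o['position'])*1e3),1))
E
python3 - <<'E'
from h import *
axes(); p,P,C,r=cam('wrist'); save('w1',p)
H=cv2.cvtColor(p,cv2.COLOR_RGB2HSV); h,s,v=[H[...,i].astype(int) for i in range(3)]
for nm,lo,hi in(('griptop',.06,.072),('foottop',.018,.030)):
    m=(P[...,2]>lo)&(P[...,2]<hi)&(np.hypot(P[...,0]-.444,P[...,1]+.356)<.09)
    X=(P[m][:,:2]*1000).astype(np.float32); q=cv2.minAreaRect(X); print(nm,len(X),q,np.median(P[m][:,2]))
E
```

```text
t 1.1 pos [ 443.3 -357.   205.7] xang 0.1874 F [ 0.1 -0.2  0.6] gap 0.0851 gf 0.0
griptop 3163 ((446.4030456542969, -363.46051025390625), (71.47650909423828, 26.00762367248535), 12.241639137268066) 0.06528537811088203
foottop 1261 ((446.10552978515625, -363.1448974609375), (119.69237518310547, 25.412431716918945), 12.154671669006348) 0.02337621344775015
```

View pics/w1.png

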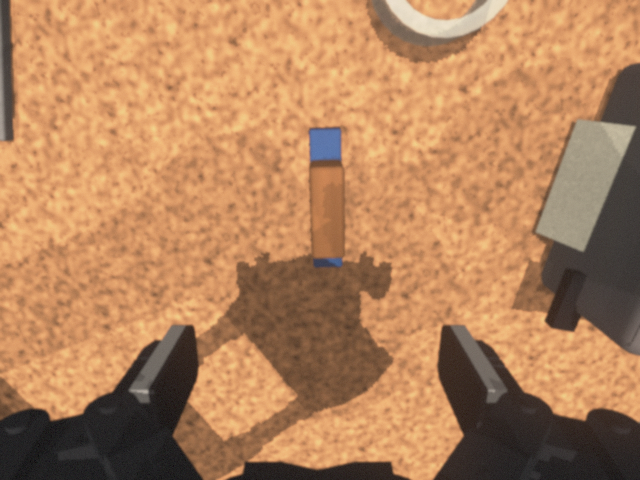

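The wrist view shows the block upright, with its grip at about (327,210) and clear of the tape. It measures (446,-363), 0.213 rad. I'll descend and grip it.

>>> {"op": "play_rows", "data": {
  "travel": [
    [1.5,7,40],
    [1.5,7,80],
    [1.5,7,120],
    [1.5,7,145],
    [1.5,7,165],
    [1.5,7,174],
    [1.5,7,174],
    [1.5,7,174],
    [1.5,7,174],
    [1.5,7,174]
  ],
  "yaw": [-0.026,-0.026,-0.026,-0.026,-0.026,-0.026,-0.026,-0.026,-0.026,-0.026],
  "claw": [1,1,1,1,1,1,1,0,0,0]
}}

```text
time: 2.15
position: [0.4473, -0.363, 0.0328]
orientation: [0.994, 0.107, 0.0, 0.001]
ft_force: [0.6, -0.5, 0.4]
finger_gap: 0.0441
grasp_force: 0.0
```

>>> {"op": "play_rows", "data": {
  "travel": [
    [0,0,0],
    [0,0,0],
    [0,0,0],
    [0,0,-10],
    [0,0,-30],
    [0,0,-50],
    [0,0,-50],
    [0,0,-50]
  ],
  "yaw": [0,0,0,0,0,0,0.1,0.2],
  "claw": [0,0,0,0,0,0,0,0]
}}

```text
time: 2.95
position: [0.4472, -0.3628, 0.0832]
orientation: [1.0, 0.005, 0.001, 0.001]
ft_force: [0.1, 0.1, -1.7]
finger_gap: 0.024
grasp_force: 59.8
```

```bash
python3 - <<'E'
from h import *
go([525,-125,82])
E
```

```text
t 2.95 pos [ 447.2 -362.8   83.2] xang 0.011 F [ 0.1  0.1 -1.7] gap 0.024 gf 59.8
tool shift [  80.4 -236.9    1. ]
```

>>> {"op": "play_rows", "data": {
  "travel": [
    [80,-50,0],
    [80,-100,0],
    [80,-150,0],
    [80,-200,0],
    [80,-240,0],
    [80,-256,0],
    [80,-256,15],
    [80,-256,28],
    [80,-256,36],
    [80,-256,36]
  ],
  "yaw": [0.02,0.02,0.02,0.02,0.02,0.02,0.02,0.02,0.02,0.02],
  "claw": [0,0,0,0,0,0,0,0,0,0]
}}

```text
time: 3.95
position: [0.5226, -0.1054, 0.0454]
orientation: [1.0, -0.003, -0.001, -0.0]
ft_force: [0.2, 0.6, -2.1]
finger_gap: 0.0236
grasp_force: 59.8
```

```bash
python3 - <<'E'
from h import *
go([525,195,46.5])
p,P,C,r=cam('side'); save('s2',p[150:400,200:500])
E
```

```text
t 3.95 pos [ 522.6 -105.4   45.4] xang -0.0054 F [ 0.2  0.6 -2.1] gap 0.0236 gf 59.8
tool shift [   0.7 -300.4   -1. ]
```

View pics/s2.png

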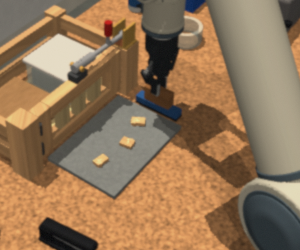

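The block is held level at the right end of the sill, with all three chips ahead of it. Now I sweep to the left.

>>> {"op": "play_rows", "data": {
  "travel": [
    [0,-15,-1],
    [0,-32,-1],
    [0,-50,-1],
    [0,-68,-1],
    [0,-86,-1],
    [0,-104,-1],
    [0,-122,-1],
    [0,-140,-1],
    [0,-158,-1],
    [0,-175,-1]
  ],
  "yaw": [0,0,0,0,0,0,0,0,0,0],
  "claw": [0,0,0,0,0,0,0,0,0,0]
}}

```text
time: 5.0
position: [0.5241, 0.0709, 0.0476]
orientation: [1.0, -0.003, 0.0, -0.0]
ft_force: [0.2, -0.0, -1.6]
finger_gap: 0.0238
grasp_force: 59.9
```

>>> {"op": "play_rows", "data": {
  "travel": [
    [0,-15,0],
    [0,-30,0],
    [0,-45,0],
    [0,-60,0],
    [0,-75,0],
    [0,-90,0],
    [0,-105,0],
    [0,-118,0],
    [0,-127,0],
    [0,-127,0]
  ],
  "yaw": [0,0,0,0,0,0,0,0,0,0],
  "claw": [0,0,0,0,0,0,0,0,0,0]
}}

```text
time: 6.0
position: [0.5247, 0.1977, 0.0469]
orientation: [1.0, -0.002, 0.0, -0.0]
ft_force: [-0.0, -1.5, -1.3]
finger_gap: 0.024
grasp_force: 59.9
```

```bash
python3 - <<'E'
from h import *
axes()
p,P,C,r=cam('side'); save('s3',cv2.resize(p[150:400,150:450],None,fx=2,fy=2))
E
```

```text
t 6.0 pos [524.7 197.7  46.9] xang -0.0041 F [-0.  -1.5 -1.3] gap 0.024 gf 59.9
```

View pics/s3.png

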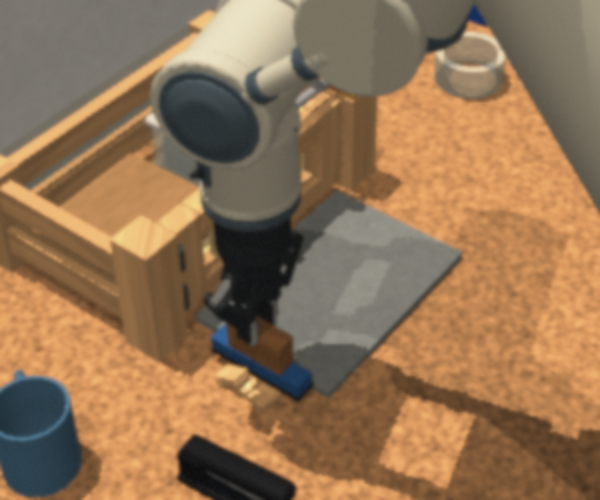

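All three chips look bunched off the sill's left end near (240,380), with the stapler clear of them. I'll push slightly further, then lift and carry the block back to the right.

>>> {"op": "play_rows", "data": {
  "travel": [
    [0,-8,0],
    [0,-14,0],
    [0,-14,0],
    [0,-10,-20],
    [0,-5,-60],
    [0,45,-75],
    [0,95,-75],
    [0,145,-75],
    [0,195,-75],
    [0,245,-75]
  ],
  "yaw": [0,0,0,0,0,0,0,0,0,0],
  "claw": [0,0,0,0,0,0,0,0,0,0]
}}

```text
time: 7.05
position: [0.523, -0.0484, 0.1221]
orientation: [1.0, -0.003, 0.0, 0.0]
ft_force: [1.5, 0.1, -1.7]
finger_gap: 0.0242
grasp_force: 59.9
```

>>> {"op": "play_rows", "data": {
  "travel": [
    [-10,50,0],
    [-20,100,0],
    [-30,150,0],
    [-40,190,0],
    [-50,210,0],
    [-60,220,0],
    [-60,220,0]
  ],
  "yaw": [0,0,0,0,0,0,0],
  "claw": [0,0,0,0,0,0,0]
}}

```text
time: 7.75
position: [0.461, -0.2666, 0.1218]
orientation: [1.0, -0.003, -0.0, -0.0]
ft_force: [0.1, 0.2, -3.1]
finger_gap: 0.0241
grasp_force: 60.0
```

```bash
python3 - <<'E'
from h import *
axes()
p,P,C,r=cam('side'); save('s4',cv2.resize(p[180:430,180:480],None,fx=2,fy=2))
p,P,C,r=cam('top'); cv2.imwrite('/tmp/t.png',p)
H=cv2.cvtColor(p,cv2.COLOR_RGB2HSV); s=H[...,1].astype(int);v=H[...,2].astype(int)
m=((P[...,2]>.006)&(P[...,2]<.03)&(P[...,1]>.18)&(P[...,1]<.30)&(P[...,0]>.42)&(P[...,0]<.6)).astype(np.uint8)
m2=((P[...,2]>.016)&(P[...,2]<.03)&(P[...,1]>-.09)&(P[...,1]<.18)&(P[...,0]>.45)&(P[...,0]<.62)).astype(np.uint8)
for mm in(m,m2):
    n,l,st,c=cv2.connectedComponentsWithStats(mm)
    for i in range(1,n):
        if st[i,4]>8: print(st[i,4],np.median(P[l==i],0).round(3),P[l==i].min(0).round(3),P[l==i].max(0).round(3))
    print()
E
```

```text
t 7.75 pos [ 461.  -266.6  121.8] xang -0.007 F [ 0.1  0.2 -3.1] gap 0.0241 gf 60.0
415 [0.525 0.227 0.012] [0.489 0.201 0.006] [0.559 0.253 0.025]
```

View pics/s4.png

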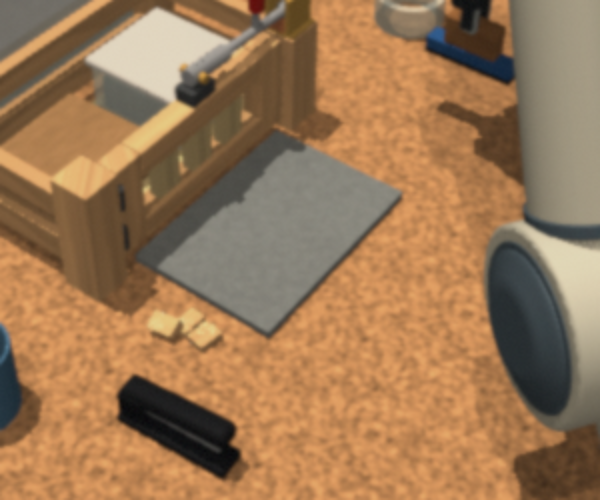

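The sill is clear and all three chips lie beyond its left end at y of about 0.227. Now I set the block down.

>>> {"op": "play_rows", "data": {
  "travel": [
    [0,0,30],
    [0,0,55],
    [0,0,72],
    [0,0,82],
    [0,0,87],
    [0,0,88.5],
    [0,0,88.5],
    [0,0,88.5],
    [0,0,88.5],
    [0,0,88.5]
  ],
  "yaw": [0,0,0,0,0,0,0,0,0,0],
  "claw": [0,0,0,0,0,0,0,1,1,1]
}}

```text
time: 8.85
position: [0.4625, -0.2662, 0.0338]
orientation: [1.0, -0.003, 0.0, 0.0]
ft_force: [-0.3, -0.0, -0.2]
finger_gap: 0.0669
grasp_force: 0.0
```

>>> {"op": "play_rows", "data": {
  "travel": [
    [0,0,0],
    [0,0,0],
    [0,0,0],
    [0,0,-20],
    [0,0,-60],
    [0,0,-110],
    [0,0,-160],
    [0,0,-210],
    [0,0,-250],
    [0,0,-250]
  ],
  "yaw": [0,0,0,0,0,0,0,0,0,0],
  "claw": [1,1,1,1,1,1,1,1,1,1]
}}

```text
time: 9.85
position: [0.4642, -0.2674, 0.289]
orientation: [1.0, -0.003, 0.004, 0.003]
ft_force: [0.1, -0.7, -1.1]
finger_gap: 0.0853
grasp_force: 0.0
```

```bash
python3 - <<'E'
from h import *
go([560,-69,300])
p,P,C,r=cam('top')
m=(P[...,2]>.018)&(P[...,2]<.075)&(abs(P[...,0]-.46)<.08)&(abs(P[...,1]+.267)<.04)
if m.sum(): print(m.sum(),cv2.minAreaRect((P[m][:,:2]*1000).astype(np.float32)),P[m][:,2].max())
E
```

```text
t 9.85 pos [ 464.2 -267.4  289. ] xang -0.0051 F [ 0.1 -0.7 -1.1] gap 0.0853 gf 0.0
tool shift [  94.8 -198.8  -11.4]
787 ((461.1429443359375, -263.9626770019531), (27.950801849365234, 118.44053649902344), 89.60228729248047) 0.07089032991214683
```

```bash
python3 - <<'E'
from h import *
o,Q=axes(); print(o['qpos'].round(3)); print(np.array(optics.camera_info('wrist')['tool_from_camera']).round(3))
go([648,-69,300])
E
```

```text
t 9.9 pos [ 463.3 -266.7  286. ] xang -0.0052 F [-0.9  0.8 -0.4] gap 0.0855 gf 0.0
[-0.634  0.29   1.452 -0.     1.394  0.942]
[[ 0.    -0.948 -0.319  0.082]
 [ 1.     0.    -0.    -0.   ]
 [ 0.    -0.319  0.948 -0.168]
 [ 0.     0.     0.     1.   ]]
t 9.9 pos [ 463.3 -266.7  286. ] xang -0.0052 F [-0.9  0.8 -0.4] gap 0.0855 gf 0.0
tool shift [ 183.8 -198.6  -13.9]
```

>>> {"op": "play_rows", "data": {
  "travel": [
    [30,-30,-14],
    [60,-60,-14],
    [90,-90,-14],
    [120,-120,-14],
    [150,-150,-14],
    [170,-180,-14],
    [184,-199,-14],
    [184,-199,-14],
    [184,-199,-14],
    [184,-199,-14]
  ],
  "yaw": [-0.149,-0.298,-0.447,-0.596,-0.745,-0.894,-1.043,-1.192,-1.341,-1.49],
  "claw": [1,1,1,1,1,1,1,1,1,1]
}}

```text
time: 10.9
position: [0.6468, -0.0676, 0.2955]
orientation: [0.735, 0.678, -0.001, -0.001]
ft_force: [0.7, 0.4, -0.0]
finger_gap: 0.0856
grasp_force: 0.0
```

>>> {"op": "play_rows", "data": {
  "travel": [
    [0,0,0],
    [0,0,0],
    [0,0,0]
  ],
  "yaw": [-0.075,-0.075,-0.075],
  "claw": [1,1,1]
}}

```text
time: 11.2
position: [0.647, -0.0679, 0.2963]
orientation: [0.712, 0.702, -0.0, -0.001]
ft_force: [0.1, 0.8, 0.6]
finger_gap: 0.0853
grasp_force: 0.0
```

```bash
python3 - <<'E'
from h import *
o,Q=axes()
for n in('wrist','side','top'):
    p,P,C,r=cam(n)
    if n=='wrist': save('w2',p)
    H=cv2.cvtColor(p,cv2.COLOR_RGB2HSV); h,s,v=[H[...,i].astype(int) for i in range(3)]
    m=((h<6)|(h>172))&(s>170)&(v>60)&(np.hypot(P[...,0]-.648,P[...,1]+.069)<.04)
    if m.sum()<10: print(n,'none'); continue
    t=m&(P[...,2]>.234)
    print(n,m.sum(),P[m].min(0).round(4),P[m].max(0).round(4))
    if t.sum()>5: print(' top',t.sum(),cv2.minEnclosingCircle((P[t][:,:2]*1000).astype(np.float32)))
E
```

```text
t 11.2 pos [647.  -67.9 296.3] xang 1.5571 F [0.1 0.8 0.6] gap 0.0853 gf 0.0
wrist 731 [ 0.6396 -0.081   0.2103] [ 0.6575 -0.0615  0.2398]
 top 682 ((648.3391723632812, -72.32544708251953), 9.594532012939453)
side 95 [ 0.6371 -0.0819  0.2057] [ 0.658  -0.0608  0.2408]
 top 29 ((650.0191040039062, -72.55901336669922), 9.962760925292969)
top 10 [ 0.6383 -0.0681  0.2228] [ 0.6471 -0.0623  0.2413]
```

View pics/w2.png

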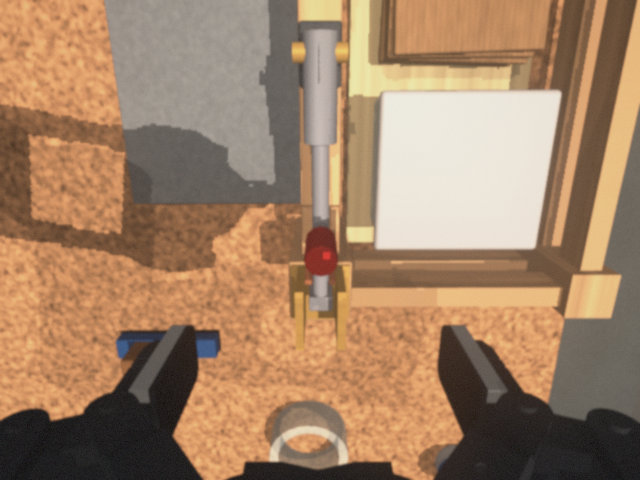

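The wrist view shows the red knob at (320,252) on the gate's axis, with free room for the fingers on both sides along x. The knob measures (648.5,-71). I'll descend and grip it.

>>> {"op": "play_rows", "data": {
  "travel": [
    [-3,1.5,25],
    [-3,1.5,50],
    [-3,1.5,70],
    [-3,1.5,85],
    [-3,1.5,92],
    [-3,1.5,92],
    [-3,1.5,92],
    [-3,1.5,92],
    [-3,1.5,92],
    [-3,1.5,92]
  ],
  "yaw": [0,0,0,0,0,0,0,0,0,0],
  "claw": [1,1,1,1,1,1,0,0,0,0]
}}

```text
time: 12.35
position: [0.649, -0.071, 0.2059]
orientation: [0.711, 0.703, 0.0, 0.0]
ft_force: [0.1, -0.7, -0.9]
finger_gap: 0.0284
grasp_force: 0.0
```

>>> {"op": "play_rows", "data": {
  "travel": [
    [0,0,0],
    [0,0,0],
    [0,0,0]
  ],
  "yaw": [0,0,0],
  "claw": [0,0,0]
}}

```text
time: 12.65
position: [0.6488, -0.0711, 0.2055]
orientation: [0.711, 0.703, 0.0, 0.0]
ft_force: [-0.3, -1.3, 1.7]
finger_gap: 0.0157
grasp_force: 58.6
```

>>> {"op": "play_rows", "data": {
  "travel": [
    [1,0,-3],
    [2,0,-6],
    [3,0,-9],
    [4,0,-12],
    [4.5,0,-13],
    [4.5,0,-13]
  ],
  "yaw": [0,0,0,0,0,0],
  "claw": [0,0,0,0,0,0]
}}

```text
time: 13.25
position: [0.6488, -0.0664, 0.2185]
orientation: [0.711, 0.703, -0.0, 0.0]
ft_force: [-0.3, -0.2, -1.7]
finger_gap: 0.0157
grasp_force: 58.7
```

```bash
python3 - <<'E'
from h import *
o,Q=axes()
p,P,C,r=cam('wrist'); a=p
p,P,C,r=cam('side'); save('w3',np.hstack([cv2.resize(a,(480,360)),cv2.resize(p[140:240,260:346],(310,360))]))
E
```

```text
t 13.25 pos [648.8 -66.4 218.5] xang 1.56 F [-0.3 -0.2 -1.7] gap 0.0157 gf 58.7
```

View pics/w3.png

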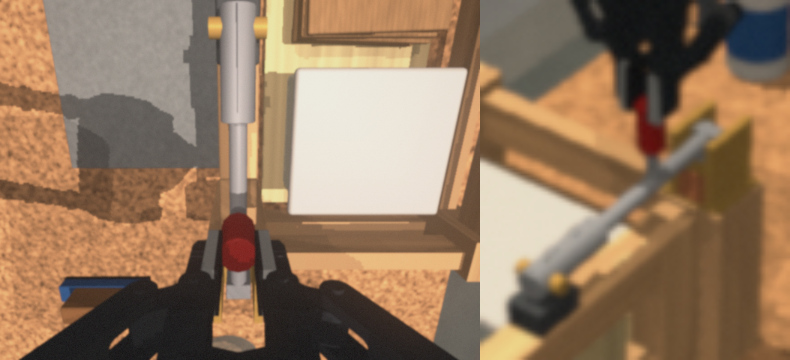

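The wrist view shows the knob held between the pads at about (238,240), and the side view shows the nose raised between the keeper's cheeks. Now I draw the bolt back.

>>> {"op": "play_rows", "data": {
  "travel": [
    [4,0,0],
    [8,0,0],
    [12,0,0.3],
    [16,0,0.6],
    [20,0,0.8],
    [24,0,1],
    [28,0,1.2],
    [32,0,1.4],
    [36,0,1.6],
    [38,0,1.8]
  ],
  "yaw": [0,0,0,0,0,0,0,0,0,0],
  "claw": [0,0,0,0,0,0,0,0,0,0]
}}

```text
time: 14.35
position: [0.6492, -0.028, 0.2166]
orientation: [0.711, 0.703, 0.0, -0.0]
ft_force: [-0.9, -0.8, -2.3]
finger_gap: 0.0159
grasp_force: 58.7
```

```bash
python3 - <<'E'
from h import *
o,Q=axes(); p0=o['position']*1e3
# hinge in world: pen origin (649,44), yaw -0.01, hinge (0,150)
a=-0.01; h=np.array([649+150*np.sin(-a),44+150*np.cos(a)])
H=cv2.cvtColor(optics.capture('wrist')[0],cv2.COLOR_RGB2HSV)
v=p0[:2]-h; print('r',np.linalg.norm(v))
for t in np.arange(.04,.37,.03):
    c,s=np.cos(-t),np.sin(-t); w=h+np.array([[c,-s],[s,c]])@v
    print(round(t,2),np.round(Q.T@np.append(w-p0[:2],0),1))
E
```

```text
t 14.35 pos [649.2 -28.  216.6] xang 1.56 F [-0.9 -0.8 -2.3] gap 0.0159 gf 58.7
r 222.01849837748725
0.04 [ 0.1 -8.9  0. ]
0.07 [  0.5 -15.5   0. ]
0.1 [  1.  -22.2   0. ]
0.13 [  1.7 -28.8   0. ]
0.16 [  2.7 -35.4   0. ]
0.19 [  3.8 -41.9   0. ]
0.22 [  5.1 -48.5   0. ]
0.25 [  6.6 -55.    0. ]
0.28 [  8.3 -61.4   0. ]
0.31 [ 10.2 -67.8   0. ]
0.34 [ 12.3 -74.1   0. ]
0.37 [ 14.6 -80.4   0. ]
```

>>> {"op": "play_rows", "data": {
  "travel": [
    [0,-4.5,0],
    [0.1,-9,0],
    [0.5,-15.5,0],
    [1,-22,0],
    [1.7,-29,0],
    [2.7,-35.5,0],
    [3.8,-42,0],
    [5,-48.5,0],
    [6.5,-55,0],
    [8.3,-61.5,0]
  ],
  "yaw": [0.02,0.04,0.07,0.1,0.13,0.16,0.19,0.22,0.25,0.28],
  "claw": [0,0,0,0,0,0,0,0,0,0]
}}

```text
time: 15.4
position: [0.5874, -0.0196, 0.2168]
orientation: [0.803, 0.596, 0.0, 0.0]
ft_force: [5.4, -0.8, -4.0]
finger_gap: 0.016
grasp_force: 58.7
```

```bash
python3 - <<'E'
from h import *
go([649-73.5,-28+12.5+0.8,216.6])
p,P,C,r=cam('wrist'); save('w4',p)
E
```

```text
t 15.4 pos [587.4 -19.6 216.8] xang 1.277 F [ 5.4 -0.8 -4. ] gap 0.016 gf 58.7
tool shift [  1.3 -12.8   0.2]
```

View pics/w4.png

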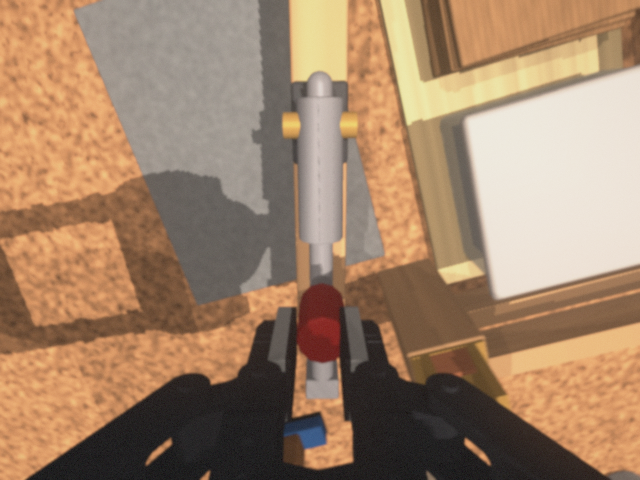

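The wrist view shows the gate swinging with the bolt. The nose at (322,385) is out of the keeper and the knob is held at (320,330). I'll finish the opening.

>>> {"op": "play_rows", "data": {
  "travel": [
    [0.4,-4.5,0],
    [0.8,-9,0],
    [1.3,-12.8,0],
    [1.3,-12.8,0],
    [1.3,-12.8,0],
    [1.3,-12.8,0],
    [1.3,-12.8,0],
    [1.3,-12.8,0],
    [1.3,-12.8,0],
    [1.3,-12.8,0]
  ],
  "yaw": [0.02,0.04,0.06,0.06,0.06,0.06,0.06,0.06,0.06,0.06],
  "claw": [0,0,0,0,0,0,0,0,0,0]
}}

```text
time: 16.45
position: [0.576, -0.0146, 0.2166]
orientation: [0.82, 0.573, 0.0, 0.0]
ft_force: [3.3, -2.7, -2.3]
finger_gap: 0.0161
grasp_force: 58.9
```

```bash
python3 - <<'E'
from h import *
axes(); p,P,C,r=cam('wrist')
# gate top: light wood points at z~.148 near free edge / direction of gate
m=(abs(P[...,2]-.148)<.004)&(P[...,0]<.65)&(P[...,1]>-.1)&(P[...,1]<.2)&(P[...,0]>.5)
X=P[m][:,:2]; print(m.sum(),X[X[:,1].argmin()],X.mean(0)); l=cv2.fitLine(X.astype(np.float32),cv2.DIST_HUBER,0,.01,.01).ravel(); print(l,'gate ang',np.arctan(l[0]/l[1]))
p,P,C,r=cam('side')
m=(P[...,2]>.005)&(P[...,2]<.013)&(P[...,1]>.19)&(P[...,1]<.3)&(P[...,0]>.46)&(P[...,0]<.6)
print(m.sum(),np.nanmin(P[m],0),np.nanmax(P[m],0)); axes()
E
```

```text
t 16.45 pos [576.  -14.6 216.6] xang 1.2198 F [ 3.3 -2.7 -2.3] gap 0.0161 gf 58.9
6461 [ 0.54066555 -0.08000791] [0.60375604 0.05926547]
[0.35604054 0.93447053 0.5928662  0.03216935] gate ang 0.36402732
295 [0.46180661 0.19317962 0.00507247] [0.59026183 0.28940061 0.01297931]
t 16.55 pos [576.1 -14.6 216.6] xang 1.2198 F [ 4.3 -2.6 -2.6] gap 0.0162 gf 58.9
```

Gate angle is about 0.34–0.36 rad, steady, with the knob held. I'm handing it in.

```bash
python3 -c "
from cell import job
print(job.sign_off())"
```

```text
the job is handed in; nothing more can be done
None
```

I handed the job in at about 16.6 s of the 72 s allowed, with no verdict returned: chips wiped off the sill's left end, block standing on the table to its right, bolt lifted and drawn about 38 mm, and the gate held by the knob at about 0.34–0.36 rad (about 10 cm out).

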